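# Mount the tree-cake spit in its stand

### The job

Take the wooden-handled tree-cake spit from its white rest and thread it, nose first, through the hole of the stand's first brass bearing disc, through the wooden core lying in the saddle, and through the second disc, until the brass collar sits fully home against the first disc; then let go. The holes sit off-centre in the discs, so feel for them and work gently: never force the spit against the stand (stay below 30 N), keep the core in its saddle, and disturb nothing else on the bench.

Things in the scene. Friction and masses are not known exactly. Their poses are not given: they have to be found in the camera images.
- spit: the spit, 276 mm long, about 190 g (0.8 to 1.25 times that). Origin on its axis at the centre of the collar's front face; +y runs along the shaft to the nose. Steel shaft 14 mm diameter from y = 0 to 162 mm, then a bevel to a flat 12 mm wide nose at y = 168. Brass collar 34 mm diameter, y = -8 to 0. Square dark wooden handle 26 x 26 mm, y = -8 to -108. Balance point about y = +29
- spit_tip (a point): tip of the spit's nose, on its axis, 168 mm from the collar's front face
- spit_grip (a point): middle of the spit's square handle, on its axis, 58 mm behind the collar's front face: a good place to grip; the handle's sides are level and upright as it lies
- stand: the stand, fixed. Origin under the centre of its aluminium base (84 x 200 x 12 mm), z up. The bearing axis is level, along its y, 80 mm above the bench. Two red uprights 62 mm wide, each holding a brass bearing disc 48 mm across with one hole 16.4 mm across: first disc y = -71 to -59 mm, second y = 59 to 71. The spit goes in towards +y; home is the collar's front face against y = -71
- stand_entry (a point): centre of the first disc's outer face, on the stand's centre line, y = -71 mm, 80 mm above the bench. The discs are eccentric: each hole's centre lies 5 mm from its disc's centre, in a direction (sideways, up, down) that differs from run to run and is in no measured pose. Both discs are clamped at the same angle and do not yield: the holes are in line, parallel to the stand's y
- core: the wooden core, pale cylinder 64 mm diameter, 96 mm long, with a 30 mm bore, loose in the white saddle between the two discs. Origin at its centre, on the bore's axis; bore along its y axis, on the stand's centre line, 80 mm above the bench
- rest: the white rest, fixed, base 50 x 160 mm, origin under its centre. Two forks 8 mm thick at y = -67 and +60 mm, open upward, tops 87 mm above the bench, hold the spit's shaft level, its axis 80 mm above the bench; the spit's nose points to the rest's +y and the handle overhangs its -y end
- tree_cake: bystander: standing tree cake, pale ridged cylinder, 96 mm across, 120 mm high; origin under its centre
- jam_jar: bystander: amber jam jar with red cap, 68 mm across, 95 mm high; origin under its centre
- cake_ring: bystander: steel cake ring, 100 mm across, 45 mm high; origin under its centre
- bowl: bystander: small steel bowl, 120 mm across, 60 mm high; origin under its centre
- palette_knife: bystander: palette knife lying flat near the right edge
- spare_core: bystander: spare wooden core, 64 mm across, 96 mm high, standing on end; origin under its centre
- pin: bystander: short rolling pin standing on end, 44 mm across, 160 mm high; origin under its centre
Not all that is in view belongs to the job. Leave any pink look-alike of the stand alone.

How it is judged (in metres and radians):
On the way, in this order (a step that is already met when the one before it is completed fails the run):
1. the spit is lifted clear of its rest (contact force between spit and rest below 0.05 N and distance of spit from where it was at the start of the episode above 0.04 m), for 0.2 s.
2. the nose has passed through the first disc into the core (y of spit_tip in the frame of stand between -0.04 and 0.045 m and x of spit_tip in the frame of stand between -0.014 and 0.014 m and z of spit_tip in the frame of stand between 0.068 and 0.092 m and x of core in the frame of stand between -0.012 and 0.012 m and y of core in the frame of stand between -0.02 and 0.02 m and z of core in the frame of stand between 0.07 and 0.092 m), for 0.1 s.
3. the nose has come out of the second disc (y of spit_tip in the frame of stand above 0.075 m and x of spit_tip in the frame of stand between -0.014 and 0.014 m and z of spit_tip in the frame of stand between 0.068 and 0.092 m and x of core in the frame of stand between -0.012 and 0.012 m and y of core in the frame of stand between -0.02 and 0.02 m and z of core in the frame of stand between 0.07 and 0.092 m), for 0.1 s.
At the end, for the whole second after the job is handed in: Spit released, at rest, through both discs and the core: collar within 4.5 mm of the first disc, axis within 9 mm sideways, 8 mm in height, 0.05 rad of the stand's; nose beyond the second disc; core in its saddle (12 mm sideways, 20 mm lengthwise, 10 mm in height) (y of spit in the frame of stand between -0.0755 and -0.067 m and x of spit in the frame of stand between -0.009 and 0.009 m and z of spit in the frame of stand between 0.072 and 0.088 m and angle between the y axis of spit and the y axis of stand, either way round below 0.05 rad and y of spit_tip in the frame of stand above 0.088 m and x of spit_tip in the frame of stand between -0.014 and 0.014 m and z of spit_tip in the frame of stand between 0.068 and 0.092 m and x of core in the frame of stand between -0.012 and 0.012 m and y of core in the frame of stand between -0.02 and 0.02 m and z of core in the frame of stand between 0.07 and 0.092 m and linear speed of spit below 0.01 m/s and linear speed of core below 0.02 m/s); the robot touches nothing.
It fails at once if the spit is forced against the stand with more than 30 N (contact force between spit and stand above 30 N).
It fails at once if the core is knocked out of its saddle (z of core in the frame of stand above 0.1 m or z of core in the frame of stand below 0.065 m or y of core in the frame of stand above 0.03 m or y of core in the frame of stand below -0.03 m).
It fails at once if a bystander is moved more than 25 mm (distance of any of tree_cake, jam_jar, cake_ring, bowl, palette_knife, spare_core, pin from where it was at the start of the episode above 0.025 m).
It also fails if it takes over 72 s, if anything falls off the work surface, if the arm or the gripper's body presses on something with over 40 N, if the wrist force passes 120 N, or if a joint passes its speed limit or range.

### The arm

A 6-joint arm with a two-finger parallel gripper is mounted at the origin on the work surface. World frame = base frame: x ahead of the robot, y to its left, z up, the work surface at z = 0. Lengths are in mm, angles in rad, forces in N, time in s.
With the tool pointing down it reaches from about 350 to 975 mm from the base axis. Payload 7.1 kg.
Tool frame: the origin (TCP) lies midway between the tips of the shut fingers; the grasp point (between the pads) lies pinch_z behind it (pinch_z is the distance from the TCP to the grasp point, in mm); z points along the fingers, y is the line along which they close (so a half turn about z gives the same grasp; the last joint's range is limited). The gripper opens to 88 mm and grips with 3 to 60 N. Pads are 20 mm wide; open, the fingers measure 115 mm over their backs; the gripper's body (75 mm by 178 mm) begins 61 mm behind the grasp point.
Start: joints at [1.152, 0.423, 1.63, -0, 1.089, -0.019], TCP at [243.239, 575.708, 200.075] pointing down, gripper open.
Joint ranges: [-3, 3], [-0.9, 2.11], [0.09, 2.58], [-1.31, 4.45], [0.11, 2.69], [-2.54, 2.54]. Speed limits (rad/s): [2.39, 2.39, 3.01, 3.14, 3.14, 3.14].

### API

Orientations are given as a rotation vector (axis times angle).
In Python, from workcell import get_obs, get_image, close_job, pinch_z gives the robot as it stands.
- The arm moves only by the tool jog_arm, never from a script. Its argument "commands" is a list of rows, each a list of 3 entries, a list of its own where there are three numbers: the gripper command: -1 is shut, 1 is fully open, values between are in proportion, then the shift along the tool's x, y, z as a fraction of full scale, then the turn, a rotation vector about the tool's x, y, z as a fraction of full scale. In form: [[gripper, [tx, ty, tz], [rx, ry, rz]], ...]. A call has 1 to 10 rows; each row shifts and turns the commanded pose from where the row before left it, along the tool's axes as they then stand; what a row does not reach is not made up. Full scale, the value 1, is 0.1 m for a shift and 45 degrees for a turn. A row lasts 1/10 s, in which the tool goes at most 50 mm and 8.59 degrees, less where a joint would pass 70% of its speed; a pose out of reach is approached as far as the arm can. A call with a number of a shift or a turn outside -1 to 1 is refused whole. A call with a gripper value outside its range is refused whole. The fingers move at their own pace and stop on an object; the grip force is fixed at half the most. Time passes only in rows, so rows that do not move let the fingers close. It gives the time, the measured TCP pose, the force, the opening and the grip force at its end, in the units of the state.
- get_obs(): the state, without advancing time (a new reading comes with each control period).
- get_image(name): name is "scene" or "side" or "wrist"; returns a dict with "image" (420x560x3 uint8, blue, green, red), "z_map" (420x560 float32, mm along the optical axis (not along the pixel's ray), 0 where there is no reading), "intrinsics" (3x3 intrinsics, pixels), "k1" (the pictures are not rectified: a ray, as slopes to the right and down, at radius r is drawn at 1 + k1 r^2 times it, then the intrinsics apply), "eye" and "orientation" of the camera in the world; the wrist camera has in their place "mount" (4x4, takes a point from camera to tool coordinates, whose origin is the TCP and whose axes are the flange's). Camera axes: x right, y down, z forward; pixel columns grow to the right and rows downward; lengths in mm; the calibration is good to about 2 mm. A picture is of the moment at which its call begins: read the wrist's pose just before it.
- close_job(): hands the job in; it is judged then, once.
The state is a dict: "t": time; "qpos": joint angles; "qvel": joint speeds; "joint_torque": joint torques, N m; "ee_pos": TCP position; "orientation": TCP orientation; "ft_force": force on the tool from outside, world axes, zero at the start; "moment": the same for the moment, N m; "width": finger opening in mm; "grasp_force": force on a finger pad.
Only numpy, scipy, OpenCV 4.12 (cv2) and the standard library are available. Lean on these libraries where they do the work, as an engineer would, in place of code of your own. Each camera call takes 0.05 s, during which the arm holds its last target. There are 200 camera calls.

## Working session

There is one attempt and no reset: what is moved stays moved. The work goes in short steps, Python scripts to look and compute and a tool call to move; the robot and the scene stay as the last step left them, time stands still between calls to the robot, and variables do not carry over. Pictures are saved under pics/ and viewed, at most 10 in all, crops included, and the job is handed in when it is done.

Besides the shell and the picture viewer there is one more tool, called after "Emit:" as name(argument=value, ...) on one line, values as JSON. jog_arm: Moves the arm, as the interface text tells. Its arguments: {"type":"object","properties":{"commands":{"type":"array","items":{"type":"array"}}},"required":["commands"]}

```bash
ls; mkdir -p pics; python3 - <<'E'
from workcell import *
import cv2,numpy as np
o=get_obs(); print({k:np.round(v,3) for k,v in o.items()}, pinch_z)
for n in("scene","side"):
    d=get_image(n); cv2.imwrite(f"pics/{n}0.png",d["image"]); np.savez(f"{n}0.npz",**d); print(n,d["intrinsics"],d["k1"],d["eye"],d["orientation"])
E
```

```text
pics
{'t': np.float64(0.0), 'qpos': array([ 1.152,  0.424,  1.631,  0.   ,  1.089, -0.019]), 'qvel': array([ 0.   ,  0.001, -0.001,  0.   ,  0.001,  0.001]), 'joint_torque': array([ 2.0000e-03, -5.4463e+01, -2.7367e+01,  6.4000e-02,  2.3000e-02,
       -0.0000e+00]), 'ee_pos': array([243.003, 575.171, 199.289]), 'orientation': array([-6.240e-01, -3.079e+00,  2.000e-03]), 'ft_force': array([-0.437,  0.184, -0.167]), 'moment': array([-0.04 , -0.029, -0.004]), 'grasp_force': np.float64(0.0), 'width': np.float64(87.734)} 18.700000000000003
scene [[512.66521513   0.         280.29868287]
 [  0.         512.66521513 206.21049577]
 [  0.           0.           1.        ]] -0.13901428759828185 [1720.35930575  372.09960984 1401.57120915] [-1.57334493 -2.02279463  0.8318255 ]
side [[405.30331237   0.         278.55905557]
 [  0.         405.30331237 218.55093484]
 [  0.           0.           1.        ]] -0.11169262744833894 [  -3.42740098 -700.26484071 1227.75882991] [-2.38456527  0.7301065  -0.25572326]
```

View pics/scene0.png

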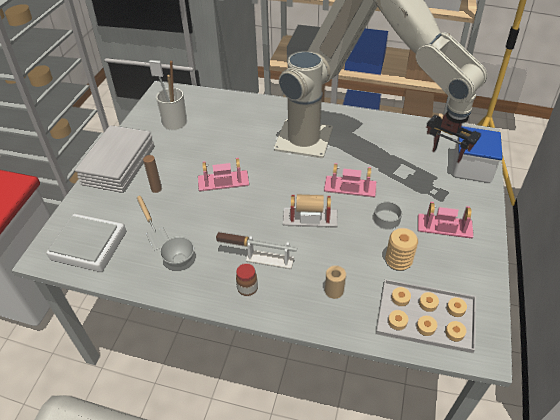

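View pics/side0.png

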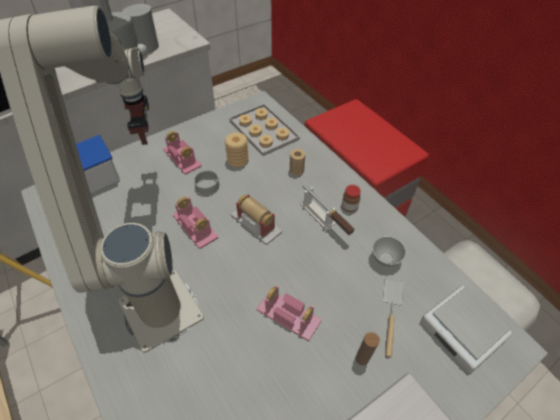

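The scene view shows the stand with core at about (310,210) and the spit in its rest, handle at (232,238) with the nose to the right (+y). The pink look-alikes are at (223,177), (350,182) and (446,220). The side view agrees, with the stand at (256,216) and the spit handle at (342,222).

```bash
cat > h.py <<'E'
import numpy as np,cv2
from scipy.spatial.transform import Rotation as R
def rays(d):
    K=d["intrinsics"]; k=float(d["k1"])
    v,u=np.mgrid[0:420,0:560].astype(float)
    return cv2.undistortPoints(np.stack([u,v],-1).reshape(-1,1,2),K,np.array([k,0,0,0,0.])).reshape(420,560,2)
def cloud(d,T=None):
    r=rays(d); z=d["z_map"][...,None]; P=np.concatenate([r*z,z],-1)
    if T is None: return P@R.from_rotvec(d["orientation"]).as_matrix().T+d["eye"]
    return P@T[:3,:3].T+T[:3,3]
def line(P):
    c=P.mean(0); _,_,V=np.linalg.svd(P-c,full_matrices=False); return c,V[0]
E
python3 - <<'E'
from h import *
for n,b in(("scene",(200,185,350,275)),("side",(225,180,365,250))):
    d=dict(np.load(n+"0.npz")); P=cloud(d); im=d["image"]; hsv=cv2.cvtColor(im,cv2.COLOR_BGR2HSV)
    m=np.zeros((420,560),bool); m[b[1]:b[3],b[0]:b[2]]=1; m&=(d["z_map"]>0)
    H,S,V=[hsv[...,i].astype(int) for i in range(3)]
    z=P[...,2]
    def rep(name,mm):
        k,l,st,c=cv2.connectedComponentsWithStats(mm.astype(np.uint8))
        for i in range(1,k):
            if st[i,4]>25:
                Q=P[l==i]; print(n,name,st[i].tolist(),"med",np.median(Q,0).round(1),"min",np.percentile(Q,3,0).round(),"max",np.percentile(Q,97,0).round())
    print(n); rep("red/brown",m&(S>140)&((H<14)|(H>172))&(z>20)); rep("pale/brass",m&(S>60)&(S<200)&(H>=8)&(H<30)&(z>40)); rep("white",m&(S<40)&(V>170)&(z<40)&(z>4))
    rep("high grey",m&(S<50)&(z>60))
    cv2.imwrite(f"pics/{n}c.png",cv2.resize(im[b[1]:b[3],b[0]:b[2]],None,fx=5,fy=5,interpolation=cv2.INTER_CUBIC))
E
```

```text
scene
scene red/brown [237, 264, 18, 11, 166] med [806.4  -6.   94.7] min [783. -29.  89.] max [827.  20. 100.]
scene pale/brass [296, 195, 28, 17, 440] med [475.6 130.1 103.3] min [440.  86.  73.] max [494. 173. 115.]
scene pale/brass [291, 196, 4, 10, 38] med [476.7  66.   99.8] min [449.  58.  86.] max [491.  72. 108.]
scene pale/brass [327, 197, 4, 11, 42] med [450.4 192.3  95.5] min [414. 182.  77.] max [465. 201. 106.]
scene pale/brass [216, 233, 33, 13, 234] med [688.3 -89.1  91.2] min [ 673. -141.   76.] max [700. -41.  98.]
scene pale/brass [326, 266, 20, 9, 144] med [738.8 270.7  95. ] min [726. 245.  75.] max [761. 299. 102.]
scene white [282, 207, 57, 19, 345] med [470.7 170.5  11.8] min [409.  33.   6.] max [507. 224.  18.]
scene white [246, 254, 47, 14, 318] med [688.5  36.5   9.5] min [670. -32.   5.] max [704. 110.  16.]
scene high grey [301, 211, 20, 5, 51] med [487.6 136.5  63.5] min [479. 103.  61.] max [498. 166.  72.]
scene high grey [245, 237, 52, 21, 272] med [682.6  42.   83.6] min [666. -37.  68.] max [700. 123.  91.]
scene high grey [217, 241, 27, 5, 31] med
[... 313 characters left out ...]
2, 590] med [446.9 109.  100.3] min [419.  55.  64.] max [482. 190. 113.]
side pale/brass [329, 210, 24, 23, 181] med [676.7 -93.8  91.5] min [ 667. -146.   82.] max [690. -44.  98.]
side white [310, 201, 16, 19, 117] med [686.2  40.5   9. ] min [673.  -0.   5.] max [700.  83.  14.]
side white [265, 234, 8, 8, 27] med [453.1  36.7  11.2] min [437.  28.   6.] max [472.  42.  15.]
side high grey [302, 185, 33, 33, 204] med [673.3  43.6  83.5] min [657. -37.  63.] max [691. 118.  90.]
side high grey [243, 212, 15, 12, 45] med [421.2 113.1  64.1] min [414.  83.  61.] max [431. 151.  75.]
side high grey [331, 218, 24, 17, 55] med [ 671.3 -119.7   74.6] min [ 668. -149.   68.] max [696. -60.  92.]
```

View pics/scenec.png

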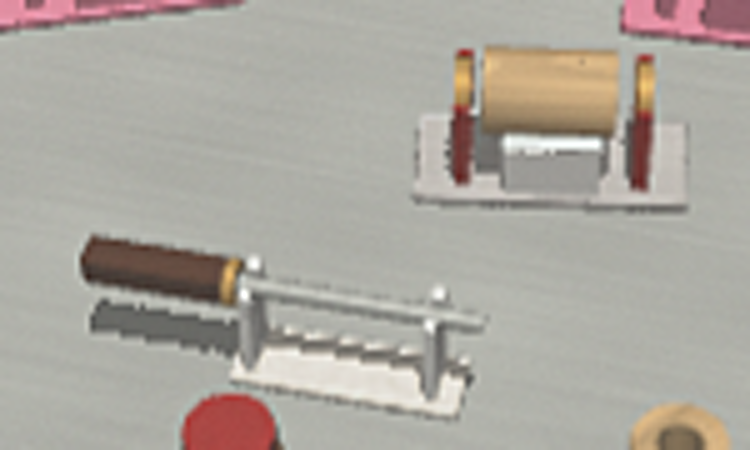

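The crop shows the handle at the left, its collar near crop pixel (232,282), and the nose near (485,322). The stand's discs are near (463,80) and (645,85), and its yaw looks different from the rest's.

```bash
python3 - <<'E'
from workcell import *
from h import *
o=get_obs(); print(R.from_rotvec(o["orientation"]).as_matrix().round(3))
d=get_image("wrist"); print(np.round(d["mount"],4),d["intrinsics"],d["k1"])
cv2.imwrite("pics/w0.png",d["image"])
A=[];B=[]
for n in("scene","side"):
    d=dict(np.load(n+"0.npz")); P=cloud(d); Q=P.reshape(-1,3)
    hsv=cv2.cvtColor(d["image"],cv2.COLOR_BGR2HSV).reshape(-1,3).astype(int)
    # spit: everything z>72 in box
    m=(Q[:,0]>630)&(Q[:,0]<730)&(Q[:,1]>-160)&(Q[:,1]<150)&(Q[:,2]>68)&(Q[:,2]<100)
    c,v=line(Q[m]); v*=np.sign(v[1]); s=(Q[m]-c)@v; print(n,"spit",m.sum(),c.round(1),v.round(4),"yaw",np.degrees(np.arctan2(-v[0],v[1])), "ends",(c+v*np.percentile(s,1)).round(),(c+v*np.percentile(s,99)).round())
    m=(Q[:,0]>400)&(Q[:,0]<510)&(Q[:,1]>40)&(Q[:,1]<215)&(Q[:,2]>75)&(Q[:,2]<116)
    c,v=line(Q[m]); v*=np.sign(v[1]); s=(Q[m]-c)@v; print(n,"stand top",m.sum(),c.round(1),v.round(4),"yaw",np.degrees(np.arctan2(-v[0],v[1])),(c+v*s.min()).round(),(c+v*s.max()).round())
    m=(Q[:,0]>390)&(Q[:,0]<530)&(Q[:,1]>10)&(Q[:,1]<245)&(Q[:,2]>7)&(Q[:,2]<16)
    r=cv2.minAreaRect(Q[m][:,:2].astype(np.float32)); print(n,"base",r)
E
```

```text
[[-0.921  0.389 -0.001]
 [ 0.389  0.921 -0.001]
 [ 0.    -0.001 -1.   ]]
[[ 6.000000e-04 -9.645000e-01 -2.641000e-01  7.069930e+01]
 [ 1.000000e+00  9.000000e-04 -1.000000e-03  2.530000e-01]
 [ 1.200000e-03 -2.641000e-01  9.645000e-01 -1.850141e+02]
 [ 0.000000e+00  0.000000e+00  0.000000e+00  1.000000e+00]] [[371.12466499   0.         276.92571168]
 [  0.         371.12466499 211.89034427]
 [  0.           0.           1.        ]] 0.023827474509330936
scene spit 562 [686.  -29.8  85.7] [-0.0486  0.9985 -0.0232] yaw 2.786332774273168 ends [ 691. -143.   88.] [678. 125.  82.]
scene stand top 536 [470.3 130.2  98.5] [-0.2124  0.9771 -0.0119] yaw 12.262745202937595 [485.  63.  99.] [455. 201.  98.]
scene base ((460.05914306640625, 127.96620178222656), (126.71102142333984, 231.65570068359375), 1.1564416885375977)
side spit 461 [676.3 -40.2  85.5] [-0.0285  0.9993 -0.0243] yaw 1.6362553685178762 ends [ 679. -149.   88.] [672. 121.  82.]
side stand top 592 [447.5 116.4  98.8] [-0.2237  0.9743  0.0256] yaw 12.931178622118455 [462.  53.  97.] [429. 198. 101.]
side base ((468.59600830078125, 126.99032592773438), (124.41831970214844, 207.0396728515625), 14.561097145080566)
```

```bash
cat >> h.py <<'E'
def Rt(s,a=0,flip=-1):
    """tool: x=flip*s (horizontal), z down, then tilted so that z leans to -x by a"""
    s=np.array([s[0],s[1],0])/np.hypot(s[0],s[1]); Z=np.array([0,0,1.]); x0=flip*s
    x=np.cos(a)*x0-np.sin(a)*Z; z=-np.sin(a)*x0-np.cos(a)*Z
    return np.stack([x,np.cross(z,x),z],1)
def plan(o,p,Rg):
    Rc=R.from_rotvec(o["orientation"]).as_matrix()
    t=Rc.T@(np.array(p)-o["ee_pos"])/100; r=np.degrees(R.from_matrix(Rc.T@Rg).as_rotvec())/45
    n=int(np.ceil(np.linalg.norm(t)/.45)); k=int(np.ceil(np.linalg.norm(r)*45/8))
    print("shift",n,"rows of",(t/max(n,1)).round(4),"total",t.round(4)," turn",k,"rows of",(r/max(k,1)).round(4),"total",r.round(4))
def yawdir(deg): a=np.radians(deg); return np.array([-np.sin(a),np.cos(a),0])
E
python3 - <<'E'
from workcell import *
from h import *
s=yawdir(12.6); E=np.array([458,126,80])-71*s; print(E)
plan(get_obs(),E-49*s+[0,0,57.4],Rt(s,np.radians(40)))
plan(get_obs(),E-49*s+[0,0,120],Rt(s,np.radians(40)))
E
```

```text
[473.48817014  56.7099099   80.        ]
shift 14 rows of [-0.3161 -0.3056  0.0447] total [-4.4257 -4.2783  0.6257]  turn 17 rows of [-0.0569 -0.0293 -0.1561] total [-0.9667 -0.4989 -2.6537]
shift 14 rows of [-0.3161 -0.3056 -0.    ] total [-4.4257e+00 -4.2790e+00 -3.0000e-04]  turn 17 rows of [-0.0569 -0.0293 -0.1561] total [-0.9667 -0.4989 -2.6537]
```

Emit:
jog_arm(commands=[[1,[-0.3161,-0.3056,0],[0,0,0]],[1,[-0.3161,-0.3056,0],[0,0,0]],[1,[-0.3161,-0.3056,0],[0,0,0]],[1,[-0.3161,-0.3056,0],[0,0,0]],[1,[-0.3161,-0.3056,0],[0,0,0]],[1,[-0.3161,-0.3056,0],[0,0,0]],[1,[-0.3161,-0.3056,0],[0,0,0]],[1,[-0.3161,-0.3056,0],[0,0,0]],[1,[-0.3161,-0.3056,0],[0,0,0]],[1,[-0.3161,-0.3056,0],[0,0,0]]])

```text
t: 1.15
ee_pos: [415.8, 169.4, 200.1]
orientation: [0.624, 3.079, 0.0]
ft_force: [-0.2, -0.2, -0.1]
width: 87.8
grasp_force: 0.0
```

Emit:
jog_arm(commands=[[1,[-0.3161,-0.3056,0],[0,0,0]],[1,[-0.3161,-0.3056,0],[0,0,0]],[1,[-0.3161,-0.3056,0],[0,0,0]],[1,[-0.3161,-0.3056,0],[0,0,0]],[1,[0,0,0],[-0.0569,-0.0293,-0.1561]],[1,[0,0,0],[-0.0569,-0.0293,-0.1561]],[1,[0,0,0],[-0.0569,-0.0293,-0.1561]],[1,[0,0,0],[-0.0569,-0.0293,-0.1561]],[1,[0,0,0],[-0.0569,-0.0293,-0.1561]],[1,[0,0,0],[-0.0569,-0.0293,-0.1561]]])

```text
t: 2.15
ee_pos: [484.1, 9.4, 200.1]
orientation: [-0.506, 2.892, 0.342]
ft_force: [0.1, -0.1, -0.4]
width: 88.2
grasp_force: 0.0
```

Emit:
jog_arm(commands=[[1,[0,0,0],[-0.0569,-0.0293,-0.1561]],[1,[0,0,0],[-0.0569,-0.0293,-0.1561]],[1,[0,0,0],[-0.0569,-0.0293,-0.1561]],[1,[0,0,0],[-0.0569,-0.0293,-0.1561]],[1,[0,0,0],[-0.0569,-0.0293,-0.1561]],[1,[0,0,0],[-0.0569,-0.0293,-0.1561]],[1,[0,0,0],[-0.0569,-0.0293,-0.1561]],[1,[0,0,0],[-0.0569,-0.0293,-0.1561]],[1,[0,0,0],[-0.0569,-0.0293,-0.1561]],[1,[0,0,0],[-0.0569,-0.0293,-0.1561]]])

```text
t: 3.15
ee_pos: [478.6, 270.5, 315.7]
orientation: [-1.704, 2.472, 0.362]
ft_force: [0.1, 0.1, 0.5]
width: 87.8
grasp_force: 0.0
```

```bash
python3 - <<'E'
from workcell import *
from h import *
o=get_obs(); print(o["t"],o["qpos"].round(3),o["ee_pos"])
s=yawdir(12.6); E=np.array([458,126,80])-71*s
plan(o,E-49*s+[0,0,57.4],Rt(s,np.radians(40)))
E
```

```text
3.15 [ 0.335  0.163  1.741  0.282  1.199 -2.54 ] [478.59942569 270.48964263 315.68310711]
shift 8 rows of [ 0.3445 -0.1459  0.1292] total [ 2.7557 -1.1672  1.034 ]  turn 6 rows of [-0.0307 -0.0878 -0.1204] total [-0.1839 -0.5266 -0.7227]
```

```bash
python3 - <<'E'
from workcell import *
from h import *
o=get_obs()
s=yawdir(12.6); E=np.array([458,126,80])+71*s
p=E+49*s+[0,0,57.4]; print(p)
plan(o,p,Rt(s,np.radians(40),1)); plan(o,p,Rt(s,0,1))
E
```

```text
[431.82281103 243.11001143 137.4       ]
shift 5 rows of [0.1655 0.0229 0.3332] total [0.8273 0.1143 1.6658]  turn 19 rows of [ 0.0812 -0.0226  0.154 ] total [ 1.5427 -0.4294  2.9253]
shift 5 rows of [0.1655 0.0229 0.3332] total [0.8273 0.1143 1.6658]  turn 19 rows of [ 0.0233 -0.0051  0.1701] total [ 0.443  -0.0973  3.2319]
```

Emit:
jog_arm(commands=[[1,[0,0,0],[0.0812,-0.0226,0.154]],[1,[0,0,0],[0.0812,-0.0226,0.154]],[1,[0,0,0],[0.0812,-0.0226,0.154]],[1,[0,0,0],[0.0812,-0.0226,0.154]],[1,[0,0,0],[0.0812,-0.0226,0.154]],[1,[0,0,0],[0.0812,-0.0226,0.154]],[1,[0,0,0],[0.0812,-0.0226,0.154]],[1,[0,0,0],[0.0812,-0.0226,0.154]],[1,[0,0,0],[0.0812,-0.0226,0.154]],[1,[0,0,0],[0.0812,-0.0226,0.154]]])

```text
t: 4.15
ee_pos: [478.6, 269.1, 315.3]
orientation: [0.126, 2.708, -0.189]
ft_force: [-0.0, 0.1, -0.2]
width: 87.9
grasp_force: 0.0
```

Emit:
jog_arm(commands=[[1,[0,0,0],[0.0812,-0.0226,0.154]],[1,[0,0,0],[0.0812,-0.0226,0.154]],[1,[0,0,0],[0.0812,-0.0226,0.154]],[1,[0,0,0],[0.0812,-0.0226,0.154]],[1,[0,0,0],[0.0812,-0.0226,0.154]],[1,[0,0,0],[0.0812,-0.0226,0.154]],[1,[0,0,0],[0.0812,-0.0226,0.154]],[1,[0,0,0],[0.0812,-0.0226,0.154]],[1,[0,0,0],[0.0812,-0.0226,0.154]],[1,[0,0,0],[0,0,0]]])

```text
t: 5.15
ee_pos: [479.6, 269.6, 314.0]
orientation: [1.575, 1.99, -0.578]
ft_force: [0.7, -0.3, -0.3]
width: 87.9
grasp_force: 0.0
```

```bash
python3 - <<'E'
from workcell import *
from h import *
o=get_obs(); print(o["t"],o["qpos"].round(3),o["ee_pos"])
s=yawdir(12.6); E=np.array([458,126,80])+71*s
p=E+49*s+[0,0,57.4]
plan(o,p,Rt(s,np.radians(40),1))
E
```

```text
5.15 [ 0.817  0.414  1.553 -0.562  1.605  0.691] [479.60057596 269.64995232 314.04808626]
shift 5 rows of [ 0.2041 -0.1034  0.2906] total [ 1.0205 -0.517   1.4528]  turn 1 rows of [ 0.0034 -0.0018  0.0138] total [ 0.0034 -0.0018  0.0138]
```

Emit:
jog_arm(commands=[[1,[0.204,-0.1034,0.29],[0,0,0]],[1,[0.204,-0.1034,0.29],[0,0,0]],[1,[0.204,-0.1034,0.29],[0,0,0]],[1,[0.204,-0.1034,0.29],[0,0,0]],[1,[0.204,-0.1034,0.29],[0,0,0.0138]],[1,[0,0,0],[0,0,0]],[1,[0,0,0],[0,0,0]]])

```text
t: 5.85
ee_pos: [431.4, 243.0, 139.4]
orientation: [1.581, 1.984, -0.572]
ft_force: [0.3, 0.3, 0.7]
width: 87.6
grasp_force: 0.0
```

```bash
cat >> h.py <<'E'
def tool(o):
    T=np.eye(4); T[:3,:3]=R.from_rotvec(o["orientation"]).as_matrix(); T[:3,3]=o["ee_pos"]; return T
E
python3 - <<'E'
from workcell import *
from h import *
o=get_obs(); print(o["ee_pos"],o["ft_force"]); d=get_image("wrist"); cv2.imwrite("pics/w1.png",d["image"]); np.savez("w1.npz",T=tool(o)@d["mount"],**d)
E
```

```text
[431.39528292 242.97372501 139.3858474 ] [0.28368653 0.29141001 0.71148708]
```

View pics/w1.png

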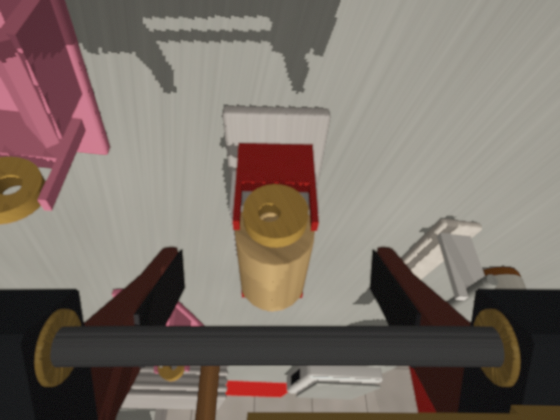

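The wrist view from beyond the stand, drawn with world up towards image down, shows the second disc at about (276,214). Its hole is at about (269,211), so it lies towards stand −x. I'll rectify this onto the disc's face plane to measure it.

```bash
python3 - <<'E'
from h import *
d=dict(np.load("w1.npz")); T=d["T"]; P=cloud(d,T); Q=P.reshape(-1,3); hsv=cv2.cvtColor(d["image"],cv2.COLOR_BGR2HSV)
H,S,V=[hsv[...,i].astype(int) for i in range(3)]
# base plate corners/edges: fit plate points z~12
sub=np.zeros((420,560),bool); sub[95:320,215:340]=1
m=sub&(abs(P[...,2]-12)<5)&(S<60)
r=cv2.minAreaRect(P[m][:,:2].astype(np.float32)); print("base",m.sum(),r, "z",np.median(P[m][:,2]))
red=sub&((H<6)|(H>174))&(S>170); 
print("red z max",np.percentile(P[red][:,2],[1,99]))
# core line: pale
core=sub&(H>8)&(H<20)&(S>60)&(S<160)&(P[...,2]>85)
c,v=line(P[core]); v*=np.sign(v[1]); print("core",core.sum(),c,v,np.degrees(np.arctan2(-v[0],v[1])))
# red upright2 outer face normal
s=yawdir(12.6); f=red&(((P-np.array([458,126,0]))@s)>50)
yy=((P-np.array([458,126,0]))@s)
print("red y hist",np.percentile(yy[f],[2,25,50,75,98]))
F=P[f&(abs(yy-np.median(yy[f]))<6)]; cc=F.mean(0); n=np.linalg.svd(F-cc,full_matrices=False)[2][2]; n*=np.sign(n[1]); print("face",cc,n,np.degrees(np.arctan2(-n[0],n[1])))
brass=sub&(H>17)&(H<28)&(S>150)
print("brass",brass.sum(), np.percentile(yy[brass],[5,25,50,75,95]), P[brass].mean(0))
print(np.percentile(P[f],[1,99],axis=0))
cv2.imwrite("pics/brass.png",brass.astype(np.uint8)*255)
E
```

```text
base 4076 ((447.0814208984375, 171.49606323242188), (84.3803482055664, 113.23894500732422), 11.098919868469238) z 12.20097919395323
red z max [15.40691212 90.63373812]
core 4723 [451.06578106 148.43358627 104.51727649] [-0.20677026  0.97617403  0.06580525] 11.959451953318581
red y hist [65.00970177 72.27235132 72.87419104 73.43902673 74.4319882 ]
face [442.05775204 196.97412551  42.34647742] [-0.19798449  0.98008019  0.01565104] 11.420539819664928
brass 2955 [64.56032497 72.07889938 72.80931324 73.33013602 74.02105568] [442.11739931 197.27293877  85.37761708]
[[413.19205552 184.34365342  15.40691212]
 [470.96852272 203.49654134  90.63373812]]
```

```bash
python3 - <<'E'
from h import *
d=dict(np.load("w1.npz")); T=d["T"]; s=yawdir(11.3); xs=np.array([s[1],-s[0],0]); C=np.array([455.8,128.0,0])
f=8
gx,gz=np.meshgrid(np.arange(-40,40,1/f),np.arange(115,45,-1/f))
for y0 in (71.,):
    W=C+y0*s+gx[...,None]*xs+gz[...,None]*np.array([0,0,1.])
    cam=(W-T[:3,3])@T[:3,:3]
    uv,_=cv2.projectPoints(cam.reshape(-1,1,3),np.zeros(3),np.zeros(3),d["intrinsics"],np.array([float(d["k1"]),0,0,0,0]))
    uv=uv.reshape(*gx.shape,2).astype(np.float32)
    im=cv2.remap(d["image"],uv[...,0],uv[...,1],cv2.INTER_CUBIC)
cv2.imwrite("pics/rect.png",im)
hsv=cv2.cvtColor(im,cv2.COLOR_BGR2HSV).astype(int)
print("at hole/brass hsv",hsv[280,320],hsv[200,320])
E
```

```text
at hole/brass hsv [ 19 167  98] [ 18 143 116]
```

View pics/rect.png

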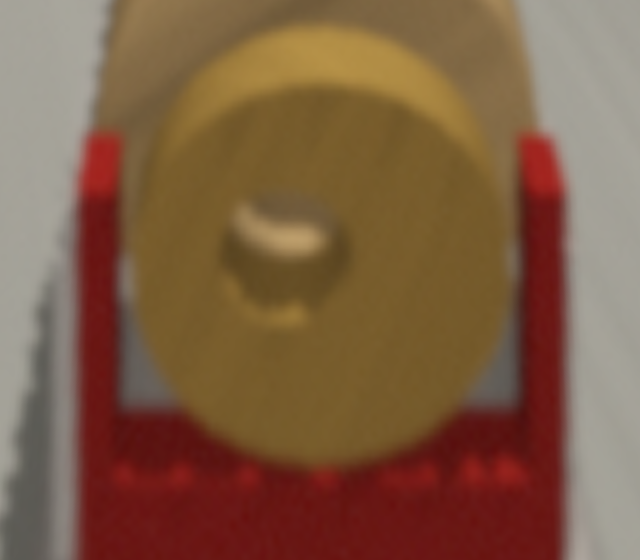

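In the rectified face (8 px/mm, x = −40 mm at the left edge, z = 115 mm at the top), the disc centre is at about (321,276), giving x ≈ 0.1 and z ≈ 80.4. The hole is at about (286,260), an offset of (−4.4, +2.1) mm. Its magnitude is 4.9 mm, against 5 mm given, which checks out. Next is the spit.

```bash
python3 - <<'E'
from workcell import *
from h import *
o=get_obs(); Rc=tool(o)[:3,:3]
o1=dict(o); o1["ee_pos"]=o["ee_pos"]+[0,0,110]
print("lift 110:",(Rc.T@np.array([0,0,1.1])).round(4))
plan(o1,[683,-80,230],Rt(yawdir(2.2),0,1))
E
```

```text
lift 110: [-0.7044  0.0043 -0.8449]
shift 10 rows of [-0.2721  0.1721  0.2539] total [-2.7206  1.7213  2.539 ]  turn 6 rows of [0.0146 0.147  0.0377] total [0.0874 0.8817 0.2265]
```

Emit:
jog_arm(commands=[[1,[-0.235,0,-0.282],[0,0,0]],[1,[-0.235,0,-0.282],[0,0,0]],[1,[-0.235,0,-0.282],[0,0,0]],[1,[-0.272,0.172,0.254],[0,0,0]],[1,[-0.272,0.172,0.254],[0,0,0]],[1,[-0.272,0.172,0.254],[0,0,0]],[1,[-0.272,0.172,0.254],[0,0,0]],[1,[-0.272,0.172,0.254],[0,0,0]],[1,[-0.272,0.172,0.254],[0,0,0]],[1,[-0.272,0.172,0.254],[0,0,0]]])

```text
t: 6.9
ee_pos: [608.2, 14.7, 237.8]
orientation: [1.583, 1.98, -0.566]
ft_force: [0.7, -0.1, 0.5]
width: 87.8
grasp_force: 0.0
```

Emit:
jog_arm(commands=[[1,[-0.272,0.172,0.254],[0,0,0]],[1,[-0.272,0.172,0.254],[0,0,0]],[1,[-0.272,0.172,0.254],[0,0,0]],[1,[0,0,0],[0.0146,0.147,0.0377]],[1,[0,0,0],[0.0146,0.147,0.0377]],[1,[0,0,0],[0.0146,0.147,0.0377]],[1,[0,0,0],[0.0146,0.147,0.0377]],[1,[0,0,0],[0.0146,0.147,0.0377]],[1,[0,0,0],[0.0146,0.147,0.0377]],[1,[0,0,0],[0,0,0]]])

```text
t: 7.9
ee_pos: [682.6, -84.8, 232.3]
orientation: [2.181, 2.256, 0.004]
ft_force: [-0.1, -0.0, -0.3]
width: 88.3
grasp_force: 0.0
```

```bash
python3 - <<'E'
from workcell import *
from h import *
o=get_obs(); print(o["ee_pos"],o["orientation"],o["ft_force"]); d=get_image("wrist"); cv2.imwrite("pics/w2.png",d["image"]); np.savez("w2.npz",T=tool(o)@d["mount"],**d)
P=cloud(d,tool(o)@d["mount"]);Q=P.reshape(-1,3); hsv=cv2.cvtColor(d["image"],cv2.COLOR_BGR2HSV).reshape(-1,3).astype(int)
u=(tool(o)[:3,:3].T@(Q-o["ee_pos"]).T).T
m=(Q[:,0]>640)&(Q[:,0]<725)&(Q[:,1]>-170)&(Q[:,1]<150)&(Q[:,2]>62)&(Q[:,2]<102)
for a,b in [(-140,-60),(-30,130)]:
    k=m&(Q[:,1]>a)&(Q[:,1]<b)&(Q[:,2]>82)&(Q[:,2]<(90 if a>-50 else 102)); c,v=line(Q[k]); v*=np.sign(v[1]); print(k.sum(),c.round(1),v.round(4),np.degrees(np.arctan2(-v[0],v[1])), np.median(Q[k][:,2]), np.percentile(Q[k],[1,99],axis=0).round(1).tolist())
br=m&(hsv[:,0]>14)&(hsv[:,0]<30)&(hsv[:,1]>100)&(hsv[:,2]>110)&(Q[:,1]>-80)
print("brass",br.sum(),np.percentile(Q[br],[2,50,98],axis=0).round(1).tolist())
E
```

```text
[682.6432821  -84.84998911 232.26896633] [2.18126148 2.25562516 0.00359094] [-0.11634462 -0.00714896 -0.3250291 ]
2429 [683.5 -98.9  92.9] [-4.840e-02  9.988e-01 -2.000e-04] 2.7731112929794426 93.03822571226863 [[670.1, -139.2, 89.5], [696.8, -60.7, 94.8]]
2105 [679.3  21.4  86. ] [-0.0409  0.9992 -0.0027] 2.342463012883059 86.20560880074277 [[671.3, -29.6, 82.3], [694.0, 69.7, 88.7]]
brass 382 [[667.1, -49.3, 86.2], [682.2, -44.0, 94.9], [696.7, -39.6, 98.2]]
```

View pics/w2.png

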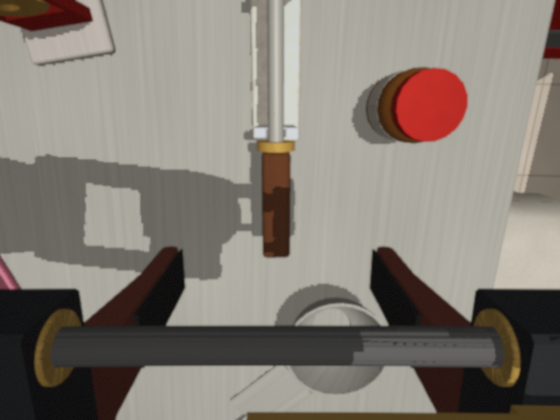

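The wrist view shows the handle from (276,150) to (276,255), the collar at (276,146), and the jar well clear at (430,105).

```bash
python3 - <<'E'
from workcell import *
from h import *
plan(get_obs(),[682.4,-75,61.5],Rt(yawdir(2.5),0,1))
E
```

```text
shift 4 rows of [2.350e-02 4.000e-04 4.247e-01] total [9.4100e-02 1.5000e-03 1.6988e+00]  turn 1 rows of [ 0.0037  0.0047 -0.0112] total [ 0.0037  0.0047 -0.0112]
```

Emit:
jog_arm(commands=[[1,[0.094,0.0015,0.2],[0.0037,0.0047,-0.0112]],[1,[0,0,0.35],[0,0,0]],[1,[0,0,0.35],[0,0,0]],[1,[0,0,0.35],[0,0,0]],[1,[0,0,0.25],[0,0,0]],[1,[0,0,0.2],[0,0,0]],[1,[0,0,0],[0,0,0]],[1,[0,0,0],[0,0,0]]])

```text
t: 8.75
ee_pos: [680.6, -70.6, 59.7]
orientation: [-2.165, -2.272, 0.002]
ft_force: [-0.3, 0.3, 0.8]
width: 87.8
grasp_force: 0.0
```

```bash
python3 - <<'E'
from workcell import *
from h import *
o=get_obs();print(o["ee_pos"]);plan(o,[682.4,-75,61.5],Rt(yawdir(2.5),0,1))
E
```

```text
[680.59204933 -70.6374582   59.72671641]
shift 1 rows of [-0.0444  0.0159 -0.0178] total [-0.0444  0.0159 -0.0178]  turn 1 rows of [-0.0042 -0.0017  0.0054] total [-0.0042 -0.0017  0.0054]
```

Emit:
jog_arm(commands=[[1,[-0.044,0.016,-0.018],[-0.004,-0.0017,0.005]],[1,[0,0,0],[0,0,0]],[-1,[0,0,0],[0,0,0]],[-1,[0,0,0],[0,0,0]],[-1,[0,0,0],[0,0,0]],[-1,[0,0,0],[0,0,0]],[-1,[0,0,0],[0,0,0]],[-1,[0,0,0],[0,0,0]],[-1,[0,0,0],[0,0,0]],[-1,[0,0,0],[0,0,0]]])

```text
t: 9.75
ee_pos: [681.9, -75.9, 60.5]
orientation: [-2.174, -2.266, -0.0]
ft_force: [-0.2, -0.3, -0.1]
width: 27.4
grasp_force: 0.0
```

```bash
python3 - <<'E'
from workcell import *
from h import *
for i in range(3):
    o=get_obs();print(o["t"],o["ee_pos"].round(2),o["orientation"].round(4),o["ft_force"].round(2),o["width"],o["grasp_force"],o["moment"].round(3))
E
```

```text
9.75 [681.9  -75.88  60.51] [-2.1738e+00 -2.2658e+00 -3.0000e-04] [-0.19 -0.26 -0.08] 27.398927570363345 0.0 [-0.1    0.116 -0.009]
9.75 [681.9  -75.88  60.51] [-2.1738e+00 -2.2658e+00 -3.0000e-04] [-0.19 -0.26 -0.08] 27.398927570363345 0.0 [-0.1    0.116 -0.009]
9.75 [681.9  -75.88  60.51] [-2.1738e+00 -2.2658e+00 -3.0000e-04] [-0.19 -0.26 -0.08] 27.398927570363345 0.0 [-0.1    0.116 -0.009]
```

Almost shut; a few more rows to grip, then lift.

Emit:
jog_arm(commands=[[-1,[0,0,0],[0,0,0]],[-1,[0,0,0],[0,0,0]],[-1,[0,0,0],[0,0,0]],[-1,[0,0,0],[0,0,0]]])

```text
t: 10.15
ee_pos: [681.9, -75.8, 60.5]
orientation: [-2.174, -2.266, -0.001]
ft_force: [-0.2, -0.3, -0.7]
width: 25.6
grasp_force: 30.0
```

Emit:
jog_arm(commands=[[-1,[0,0,-0.05],[0,0,0]],[-1,[0,0,-0.1],[0,0,0]],[-1,[0,0,-0.15],[0,0,0]],[-1,[0,0,-0.2],[0,0,0]],[-1,[0,0,-0.2],[0,0,0]],[-1,[0,0,0],[0,0,0]],[-1,[0,0,0],[0,0,0]],[-1,[0,0,0],[0,0,0]]])

```text
t: 10.95
ee_pos: [681.3, -75.9, 129.8]
orientation: [-2.173, -2.265, 0.001]
ft_force: [0.4, 0.5, -1.7]
width: 25.7
grasp_force: 30.0
```

```bash
python3 - <<'E'
from workcell import *
from h import *
o=get_obs();print(o["t"],o["ee_pos"].round(2),o["orientation"].round(4),o["ft_force"].round(2),o["width"],o["grasp_force"],o["moment"].round(3))
d=get_image("wrist"); cv2.imwrite("pics/w3.png",d["image"]); T=tool(o); P=cloud(d,d["mount"]); 
hsv=cv2.cvtColor(d["image"],cv2.COLOR_BGR2HSV).astype(int)
Q=P.reshape(-1,3); h=hsv.reshape(-1,3)
m=(abs(Q[:,1])<20)&(Q[:,2]>-45)&(Q[:,2]<10)&(Q[:,0]>12)&(Q[:,0]<160)
br=m&(h[:,0]>14)&(h[:,0]<30)&(h[:,1]>100)&(h[:,2]>80)
print("brass tool",br.sum(),np.percentile(Q[br],[2,50,98],axis=0).round(1).tolist())
for a in range(45,130,15):
    k=m&(Q[:,0]>a)&(Q[:,0]<a+15)&(abs(Q[:,1])<9)&(Q[:,2]>-36)
    if k.sum()>10: print(a,k.sum(),"y mid",np.median(Q[k][:,1]).round(2),"z top",np.percentile(Q[k][:,2],10).round(2))
E
```

```text
10.95 [681.27 -75.87 129.81] [-2.1731e+00 -2.2651e+00  8.0000e-04] [ 0.37  0.49 -1.74] 25.72523481627888 29.988743662834167 [-0.183  0.065  0.042]
brass tool 1908 [[26.7, -14.0, -37.1], [33.4, 1.3, -33.1], [36.4, 16.7, -14.4]]
45 1085 y mid 1.32 z top -26.61
60 1205 y mid 1.31 z top -26.46
75 1289 y mid 1.3 z top -26.4
90 1435 y mid 1.68 z top -26.22
105 743 y mid 1.66 z top -26.1
```

```bash
python3 - <<'E'
from h import *
from workcell import *
o=get_obs(); T=tool(o); print("tool x,y",T[:3,0].round(4),T[:3,1].round(4),"yaw",np.degrees(np.arctan2(-T[0,0],T[1,0])))
d=get_image("wrist"); P=cloud(d,d["mount"]).reshape(-1,3)
k=(P[:,0]>45)&(P[:,0]<125)&(abs(P[:,1]-1.4)<3)&(P[:,2]>-36)&(P[:,2]<-18); c,v=line(P[k]); v*=np.sign(v[0]);print("tool slope",v.round(4),k.sum(), "world",(T[:3,:3]@v).round(4))
d=dict(np.load("w2.npz")); P=cloud(d,d["T"]).reshape(-1,3)
k=(P[:,1]>-30)&(P[:,1]<68)&(abs(P[:,0]-680.2+.041*P[:,1])<3)&(P[:,2]>80)&(P[:,2]<95); c,v=line(P[k]); print("before",v.round(4),c,k.sum())
for n in("scene",):
    d=dict(np.load(n+"0.npz")); P=cloud(d); 
    s=yawdir(11.3); xs=np.array([s[1],-s[0],0]); L=(P-[455.8,128,0]); ys=L@s; x=L@xs
    m=(d["z_map"]>0)&(P[...,2]>20)&(P[...,2]<300)&(ys<-110)&(ys>-420)&(abs(x)<170)
    kk,l,st,_=cv2.connectedComponentsWithStats(m.astype(np.uint8))
    for i in range(1,kk):
        if st[i,4]>15: q=l==i; print(st[i].tolist(),"stand x",np.percentile(x[q],[2,98]).round(),"y",np.percentile(ys[q],[2,98]).round(),"z",np.percentile(P[q][:,2],98).round(), d["image"][q].mean(0).round())
E
```

```text
tool x,y [-0.0414  0.9991  0.0016] [ 0.9991  0.0414 -0.0028] yaw 2.3731444399208197
tool slope [ 1.     -0.0027  0.0081] 2572 world [-0.0442  0.999  -0.0065]
before [ 3.770e-02 -9.993e-01 -4.000e-04] [679.22979625  21.88787703  87.01341772] 901
[202, 163, 6, 23, 76] stand x [-169. -137.] y [-416. -401.] z 111.0 [103. 114. 158.]
[237, 168, 5, 15, 34] stand x [-169. -161.] y [-285. -273.] z 92.0 [110.  99. 152.]
[213, 174, 20, 13, 181] stand x [-162. -136.] y [-375. -309.] z 70.0 [122. 110. 166.]
[218, 232, 9, 4, 18] stand x [162. 170.] y [-310. -283.] z 98.0 [61. 72. 95.]
```

```bash
cat >> h.py <<'E'
C=np.array([455.8,128.0,0]); YAW=11.3
def axes(): s=yawdir(YAW); return s,np.array([s[1],-s[0],0])
def tcp(nose_y,x,z,tx=204.5):
    s,xs=axes(); return C+(nose_y-tx)*s+x*xs+[0,0,z-19.4]
def instand(o,tx=204.5,sp=0.0085):
    s,xs=axes(); T=tool(o); dirn=T[:3,:3]@np.array([1,0,sp]); g=o["ee_pos"]-19.4*T[:3,2]; n=g+tx*dirn
    f=lambda p:np.round([(p-C)@xs,(p-C)@s,p[2]],2)
    print("t",o["t"],"nose",f(n),"grip",f(g),"yaw",np.degrees(np.arctan2(-T[0,0],T[1,0])).round(2),"pitch",(dirn[2]).round(4),"F",np.round([o["ft_force"]@xs,o["ft_force"]@s,o["ft_force"][2]],1),"M",o["moment"].round(2),"w",o["width"].round(1),o["grasp_force"].round(1))
E
python3 - <<'E'
from workcell import *
from h import *
o=get_obs(); instand(o)
p=tcp(-100,-5.3,82.2); print(p); s,_=axes(); p[2]=130
plan(o,p,Rt(s,-0.0085,1))
E
```

```text
Traceback (most recent call last):
  File "h.py", line 33, in instand
    print("t",o["t"],"nose",f(n),"grip",f(g),"yaw",np.degrees(np.arctan2(-T[0,0],T[1,0])).round(2),"pitch",(dirn[2]).round(4),"F",np.round([o["ft_force"]@xs,o["ft_force"]@s,o["ft_force"][2]],1),"M",o["moment"].round(2),"w",o["width"].round(1),o["grasp_force"].round(1))
                                                                                                                                                                                                                               ^^^^^^^^^^^^^^^^
AttributeError: 'float' object has no attribute 'round'
```

```bash
sed -i 's/o\["width"\].round(1),o\["grasp_force"\].round(1)/round(float(o["width"]),1),round(float(o["grasp_force"]),1)/' h.py
python3 - <<'E'
from workcell import *
from h import *
o=get_obs(); instand(o)
p=tcp(-100,-5.3,82.2); print(p); s,_=axes(); p[2]=130
plan(o,p,Rt(s,-0.0085,1))
E
```

```text
t 11.05 nose [212.86 -42.08 147.41] grip [ 181.14 -244.1   148.8 ] yaw 2.38 pitch -0.0068 F [-0.8 -0.  -3. ] M [-0.18  0.08  0.06] w 25.6 30.0
[ 510.26834323 -171.63567809   62.8       ]
shift 5 rows of [-0.1772 -0.3495 -0.0005] total [-0.8862 -1.7476 -0.0026]  turn 2 rows of [-0.0013  0.0042 -0.0992] total [-0.0025  0.0084 -0.1983]
```

Emit:
jog_arm(commands=[[-1,[-0.06,-0.12,0],[0,0,0]],[-1,[-0.12,-0.25,0],[0,0,0]],[-1,[-0.17,-0.33,0],[0,0,0]],[-1,[-0.18,-0.35,0],[0,0,0]],[-1,[-0.18,-0.35,0],[0,0,0]],[-1,[-0.12,-0.23,0],[0,0,0]],[-1,[-0.056,-0.118,0],[0,0,-0.06]],[-1,[0,0,0],[-0.001,0.004,-0.08]],[-1,[0,0,0],[-0.0015,0.0044,-0.058]],[-1,[0,0,0],[0,0,0]]])

```text
t: 12.05
ee_pos: [509.9, -172.0, 130.4]
orientation: [-1.989, -2.424, -0.009]
ft_force: [0.7, 0.2, -0.9]
width: 25.7
grasp_force: 30.0
```

```bash
python3 - <<'E'
from workcell import *
from h import *
o=get_obs(); instand(o)
p=tcp(-100,-5.3,82.2); s,_=axes()
plan(o,p,Rt(s,-0.0085,1))
E
```

```text
t 12.05 nose [  -5.64 -100.48  149.71] grip [  -5.75 -304.99  149.75] yaw 11.27 pitch -0.0002 F [ 0.7  0.1 -0.9] M [-0.19  0.06 -0.01] w 25.7 30.0
shift 2 rows of [-0.0012  0.0018  0.3378] total [-0.0023  0.0037  0.6755]  turn 1 rows of [ 0.0012  0.0003 -0.0007] total [ 0.0012  0.0003 -0.0007]
```

Emit:
jog_arm(commands=[[-1,[0,0.004,0.1],[0.0012,0,0]],[-1,[0,0,0.2],[0,0,0]],[-1,[0,0,0.2],[0,0,0]],[-1,[0,0,0.12],[0,0,0]],[-1,[0,0,0.055],[0,0,0]],[-1,[0,0,0],[0,0,0]],[-1,[0,0,0],[0,0,0]]])

```text
t: 12.75
ee_pos: [511.8, -171.2, 63.4]
orientation: [-1.989, -2.425, -0.009]
ft_force: [0.5, 0.2, -1.3]
width: 25.4
grasp_force: 30.0
```

```bash
cat > look.py <<'E'
from workcell import *
from h import *
o=get_obs(); instand(o); d=get_image("wrist"); P=cloud(d,d["mount"]).reshape(-1,3)
k=(P[:,0]>45)&(P[:,0]<125)&(abs(P[:,1]-1.4)<3)&(P[:,2]>-36)&(P[:,2]<-18); c,v=line(P[k]); v*=np.sign(v[0]);print("tool slope",v.round(4),c.round(2),k.sum())
E
python3 look.py; python3 - <<'E'
from workcell import *
from h import *
d=get_image("side"); np.savez("side2.npz",**d)
im=cv2.resize(d["image"][160:260,210:340],None,fx=6,fy=6,interpolation=cv2.INTER_CUBIC); cv2.imwrite("pics/side2.png",im)
E
```

```text
t 12.75 nose [  -3.7  -100.02   82.66] grip [  -3.78 -304.53   82.83] yaw 11.28 pitch -0.0009 F [ 0.5  0.1 -1.3] M [-0.17 -0.04  0.03] w 25.4 30.0
tool slope [ 1.0e+00 -9.0e-04  8.6e-03] [ 80.83   1.4  -25.91] 2551
```

View pics/side2.png

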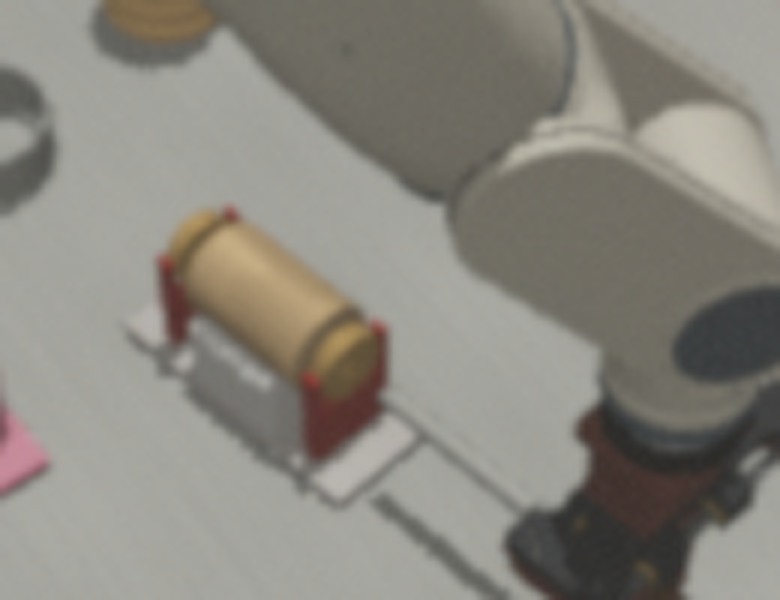

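The crop shows the stand with the first disc facing the spit at about (345,360); the shaft is only a thin pale line, so this view is too coarse for alignment. I'll check the noise in the pose readings instead.

```bash
cat > avg.py <<'E'
import sys
from workcell import *
from h import *
N=int(sys.argv[1]); L=[]
for i in range(N):
    o=get_obs(); L.append(np.r_[o["ee_pos"],o["orientation"],o["ft_force"],o["moment"],o["qpos"]]); get_image("side")
L=np.array(L); print("std",L.std(0).round(4)); m=L.mean(0); o.update(ee_pos=m[:3],orientation=m[3:6],ft_force=m[6:9],moment=m[9:12]); instand(o)
E
python3 avg.py 8
```

```text
std [1.897e-01 6.240e-02 1.897e-01 3.000e-04 3.000e-04 2.000e-04 5.236e-01
 4.477e-01 6.191e-01 4.270e-02 2.260e-02 2.250e-02 0.000e+00 3.000e-04
 2.000e-04 0.000e+00 1.000e-04 0.000e+00]
t 13.2 nose [  -3.75 -100.04   82.82] grip [  -3.81 -304.54   83.04] yaw 11.28 pitch -0.0011 F [-0.1  0.1 -2.5] M [-0.21  0.03  0.01] w 25.9 30.0
```

Emit:
jog_arm(commands=[[-1,[0.05,-0.0125,0.005],[0,0,0]],[-1,[0.1,0,0],[0,0,0]],[-1,[0.07,0,0],[0,0,0]],[-1,[0,0,0],[0,0,0]],[-1,[0,0,0],[0,0,0]]])

```text
t: 13.75
ee_pos: [505.9, -149.4, 62.8]
orientation: [-1.988, -2.426, -0.009]
ft_force: [-0.8, 0.1, -1.9]
width: 25.7
grasp_force: 30.0
```

```bash
python3 avg.py 4
```

```text
std [6.790e-02 2.049e-01 1.940e-02 5.000e-04 3.000e-04 1.000e-04 6.824e-01
 2.294e-01 2.798e-01 3.000e-02 2.060e-02 2.540e-02 3.000e-04 1.000e-04
 2.000e-04 0.000e+00 0.000e+00 0.000e+00]
t 13.9 nose [ -5.23 -77.77  82.1 ] grip [  -5.2  -282.28   82.25] yaw 11.31 pitch -0.0007 F [ 0.2  0.  -1.8] M [-0.2   0.04 -0.01] w 25.6 30.0
```

Emit:
jog_arm(commands=[[-1,[0.02,0,0],[0,0,0]],[-1,[0.02,0,0],[0,0,0]],[-1,[0.02,0,0],[0,0,0]],[-1,[0.02,0,0],[0,0,0]],[-1,[0,0,0],[0,0,0]],[-1,[0,0,0],[0,0,0]]])

```text
t: 14.55
ee_pos: [504.3, -141.9, 62.9]
orientation: [-1.989, -2.425, -0.009]
ft_force: [-0.5, 0.4, -2.1]
width: 25.7
grasp_force: 30.0
```

```bash
python3 avg.py 3
```

```text
std [6.100e-03 4.450e-02 2.800e-03 1.000e-04 0.000e+00 0.000e+00 4.811e-01
 4.422e-01 1.968e-01 2.240e-02 1.720e-02 2.720e-02 1.000e-04 0.000e+00
 0.000e+00 0.000e+00 0.000e+00 0.000e+00]
t 14.65 nose [ -5.28 -69.84  82.15] grip [  -5.32 -274.35   82.28] yaw 11.29 pitch -0.0006 F [-0.1  0.5 -1.9] M [-0.21  0.    0.02] w 25.6 30.0
```

Emit:
jog_arm(commands=[[-1,[0.015,0,0],[0,0,0]],[-1,[0.015,0,0],[0,0,0]],[-1,[0,0,0],[0,0,0]]])

```text
t: 15.0
ee_pos: [503.6, -138.8, 62.9]
orientation: [-1.988, -2.425, -0.009]
ft_force: [-0.7, 0.2, -1.5]
width: 25.7
grasp_force: 30.0
```

```bash
python3 avg.py 3
```

```text
std [4.440e-02 5.330e-02 7.100e-03 1.000e-04 0.000e+00 0.000e+00 9.430e-02
 6.149e-01 3.361e-01 1.810e-02 2.010e-02 4.780e-02 1.000e-04 0.000e+00
 1.000e-04 0.000e+00 0.000e+00 0.000e+00]
t 15.1 nose [ -5.39 -66.71  82.16] grip [  -5.42 -271.22   82.26] yaw 11.29 pitch -0.0005 F [-0.6  0.2 -1.9] M [-0.18  0.03 -0.01] w 25.6 30.0
```

Emit:
jog_arm(commands=[[-1,[0.015,0,0],[0,0,0]],[-1,[0.015,0,0],[0,0,0]],[-1,[0,0,0],[0,0,0]]])

```text
t: 15.45
ee_pos: [503.0, -135.8, 62.8]
orientation: [-1.988, -2.425, -0.009]
ft_force: [-0.2, 0.4, -1.5]
width: 25.9
grasp_force: 30.0
```

```bash
python3 avg.py 3
```

```text
std [5.010e-02 6.120e-02 2.340e-02 1.000e-04 1.000e-04 0.000e+00 8.510e-02
 2.951e-01 3.074e-01 9.000e-03 3.340e-02 1.830e-02 1.000e-04 0.000e+00
 1.000e-04 0.000e+00 0.000e+00 1.000e-04]
t 15.55 nose [ -5.4  -63.69  82.18] grip [  -5.42 -268.2    82.28] yaw 11.29 pitch -0.0005 F [-0.2  0.4 -1.9] M [-0.16  0.05  0.04] w 25.7 30.0
```

Emit:
jog_arm(commands=[[-1,[0.02,0,0],[0,0,0]],[-1,[0.02,0,0],[0,0,0]],[-1,[0.02,0,0],[0,0,0]],[-1,[0.02,0,0],[0,0,0]],[-1,[0,0,0],[0,0,0]]])

```text
t: 16.1
ee_pos: [501.4, -127.9, 62.9]
orientation: [-1.988, -2.425, -0.009]
ft_force: [-0.5, 0.3, -1.7]
width: 25.7
grasp_force: 30.0
```

```bash
python3 avg.py 4
```

```text
std [5.940e-02 9.910e-02 1.780e-02 1.000e-04 1.000e-04 0.000e+00 3.483e-01
 2.951e-01 5.041e-01 2.020e-02 4.710e-02 4.050e-02 1.000e-04 0.000e+00
 1.000e-04 0.000e+00 0.000e+00 1.000e-04]
t 16.25 nose [ -5.35 -55.67  82.26] grip [  -5.36 -260.18   82.36] yaw 11.3 pitch -0.0005 F [-0.2  0.3 -2.2] M [-0.2   0.06  0.02] w 25.7 30.0
```

Emit:
jog_arm(commands=[[-1,[0.03,0,0],[0,0,0]],[-1,[0.03,0,0],[0,0,0]],[-1,[0.03,0,0],[0,0,0]],[-1,[0.03,0,0],[0,0,0]],[-1,[0.03,0,0],[0,0,0]],[-1,[0.03,0,0],[0,0,0]],[-1,[0.03,0,0],[0,0,0]],[-1,[0.03,0,0],[0,0,0]],[-1,[0.03,0,0],[0,0,0]],[-1,[0,0,0],[0,0,0]]])

```text
t: 17.3
ee_pos: [496.1, -101.3, 63.2]
orientation: [-1.988, -2.425, -0.009]
ft_force: [0.1, 0.1, -1.8]
width: 25.5
grasp_force: 30.0
```

```bash
python3 avg.py 4; python3 look.py
```

```text
std [6.510e-02 1.458e-01 1.190e-02 1.000e-04 1.000e-04 0.000e+00 5.372e-01
 1.433e-01 1.431e-01 1.360e-02 2.600e-02 3.030e-02 2.000e-04 1.000e-04
 1.000e-04 1.000e-04 0.000e+00 1.000e-04]
t 17.45 nose [ -5.34 -28.68  82.47] grip [  -5.36 -233.19   82.57] yaw 11.3 pitch -0.0005 F [ 0.3  0.3 -1.9] M [-0.2   0.04  0.03] w 26.1 30.0
t 17.5 nose [ -5.28 -28.89  82.47] grip [  -5.33 -233.4    82.59] yaw 11.29 pitch -0.0006 F [-0.3  0.7 -2.7] M [-0.19  0.05  0.03] w 25.8 30.0
tool slope [ 1.0e+00 -7.0e-04  8.7e-03] [ 80.85   1.41 -25.85] 2545
```

Emit:
jog_arm(commands=[[-1,[0.03,0,0.003],[0,0,0]],[-1,[0.04,0,0.0004],[0,0,0]],[-1,[0.04,0,0.0004],[0,0,0]],[-1,[0.04,0,0.0004],[0,0,0]],[-1,[0.04,0,0.0004],[0,0,0]],[-1,[0.04,0,0.0004],[0,0,0]],[-1,[0.04,0,0.0004],[0,0,0]],[-1,[0.04,0,0.0004],[0,0,0]],[-1,[0.04,0,0.0004],[0,0,0]],[-1,[0,0,0],[0,0,0]]])

```text
t: 18.55
ee_pos: [489.2, -66.9, 62.8]
orientation: [-1.988, -2.425, -0.009]
ft_force: [0.1, -0.3, -2.3]
width: 25.8
grasp_force: 30.0
```

```bash
python3 avg.py 4
```

```text
std [1.097e-01 1.933e-01 1.900e-02 3.000e-04 1.000e-04 1.000e-04 1.734e-01
 2.349e-01 3.262e-01 3.090e-02 3.070e-02 2.640e-02 3.000e-04 1.000e-04
 2.000e-04 1.000e-04 0.000e+00 1.000e-04]
t 18.7 nose [-5.35  6.35 82.13] grip [  -5.35 -198.15   82.24] yaw 11.3 pitch -0.0005 F [-0.2 -0.1 -2.6] M [-0.18 -0.   -0.02] w 25.9 30.0
```

Emit:
jog_arm(commands=[[-1,[0.03,0,0.0003],[0,0,0]],[-1,[0.03,0,0.0003],[0,0,0]],[-1,[0.03,0,0.0003],[0,0,0]],[-1,[0.03,0,0.0003],[0,0,0]],[-1,[0.03,0,0.0003],[0,0,0]],[-1,[0,0,0],[0,0,0]],[-1,[0,0,0],[0,0,0]]])

```text
t: 19.45
ee_pos: [486.5, -52.6, 62.8]
orientation: [-1.988, -2.425, -0.009]
ft_force: [0.2, -1.0, -1.6]
width: 25.6
grasp_force: 30.0
```

```bash
python3 avg.py 4
```

```text
std [1.530e-02 7.200e-02 9.500e-03 2.000e-04 1.000e-04 0.000e+00 6.060e-01
 6.230e-01 1.667e-01 1.060e-02 2.240e-02 4.570e-02 1.000e-04 0.000e+00
 0.000e+00 0.000e+00 0.000e+00 0.000e+00]
t 19.6 nose [-5.27 21.16 82.1 ] grip [  -5.3  -183.35   82.22] yaw 11.29 pitch -0.0006 F [ 0.  -0.3 -1.7] M [-0.18  0.02 -0.01] w 25.6 30.0
```

Emit:
jog_arm(commands=[[-1,[0.04,0,0.0004],[0,0,0]],[-1,[0.04,0,0.0004],[0,0,0]],[-1,[0.04,0,0.0004],[0,0,0]],[-1,[0.04,0,0.0004],[0,0,0]],[-1,[0.04,0,0.0004],[0,0,0]],[-1,[0.04,0,0.0004],[0,0,0]],[-1,[0.04,0,0.0004],[0,0,0]],[-1,[0.04,0,0.0004],[0,0,0]],[-1,[0,0,0],[0,0,0]],[-1,[0,0,0],[0,0,0]]])

```text
t: 20.65
ee_pos: [480.2, -21.2, 62.7]
orientation: [-1.988, -2.425, -0.009]
ft_force: [0.3, -0.1, -1.6]
width: 26.0
grasp_force: 30.0
```

Emit:
jog_arm(commands=[[-1,[0.02,0,0.0002],[0,0,0]],[-1,[0.02,0,0.0002],[0,0,0]],[-1,[0.02,0,0.0002],[0,0,0]],[-1,[0,0,0],[0,0,0]]])

```text
t: 21.05
ee_pos: [478.9, -15.2, 62.7]
orientation: [-1.988, -2.425, -0.009]
ft_force: [-0.1, 0.2, -2.0]
width: 25.9
grasp_force: 30.0
```

```bash
python3 avg.py 4
```

```text
std [4.940e-02 6.520e-02 1.690e-02 1.000e-04 1.000e-04 1.000e-04 3.026e-01
 2.826e-01 3.096e-01 1.830e-02 1.770e-02 2.530e-02 1.000e-04 0.000e+00
 1.000e-04 0.000e+00 0.000e+00 1.000e-04]
t 21.2 nose [-5.33 59.25 82.  ] grip [  -5.36 -145.26   82.11] yaw 11.29 pitch -0.0005 F [-0.4 -0.  -1.7] M [-0.21 -0.02  0.  ] w 25.6 30.0
```

Emit:
jog_arm(commands=[[-1,[0.015,0,0.0002],[0,0,0]],[-1,[0.015,0,0.0002],[0,0,0]],[-1,[0,0,0],[0,0,0]]])

```text
t: 21.55
ee_pos: [478.3, -12.3, 62.7]
orientation: [-1.988, -2.425, -0.009]
ft_force: [-0.2, -0.0, -2.0]
width: 25.7
grasp_force: 30.0
```

```bash
python3 avg.py 3
```

```text
std [3.100e-02 4.350e-02 1.140e-02 0.000e+00 0.000e+00 0.000e+00 2.086e-01
 1.355e-01 1.534e-01 1.260e-02 1.910e-02 1.510e-02 1.000e-04 0.000e+00
 0.000e+00 0.000e+00 0.000e+00 1.000e-04]
t 21.65 nose [-5.34 62.27 81.98] grip [  -5.37 -142.23   82.09] yaw 11.29 pitch -0.0005 F [ 0.  -0.2 -1.9] M [-0.19  0.02  0.  ] w 25.5 30.0
```

Emit:
jog_arm(commands=[[-1,[0.015,0,0.0002],[0,0,0]],[-1,[0.015,0,0.0002],[0,0,0]],[-1,[0,0,0],[0,0,0]]])

```text
t: 22.0
ee_pos: [477.7, -9.4, 62.7]
orientation: [-1.988, -2.425, -0.009]
ft_force: [-0.4, 0.7, -1.3]
width: 25.7
grasp_force: 30.0
```

```bash
python3 avg.py 3
```

```text
std [3.850e-02 4.220e-02 1.350e-02 1.000e-04 0.000e+00 1.000e-04 5.979e-01
 6.304e-01 3.755e-01 5.900e-03 1.130e-02 1.640e-02 1.000e-04 0.000e+00
 0.000e+00 0.000e+00 0.000e+00 1.000e-04]
t 22.1 nose [-5.35 65.27 81.97] grip [  -5.37 -139.23   82.07] yaw 11.29 pitch -0.0005 F [ 0.2  0.1 -1.8] M [-0.18  0.03  0.01] w 25.9 30.0
```

Emit:
jog_arm(commands=[[-1,[0.02,0,0.0002],[0,0,0]],[-1,[0.02,0,0.0002],[0,0,0]],[-1,[0.02,0,0.0002],[0,0,0]],[-1,[0.02,0,0.0002],[0,0,0]],[-1,[0.02,0,0.0002],[0,0,0]],[-1,[0,0,0],[0,0,0]],[-1,[0,0,0],[0,0,0]]])

```text
t: 22.85
ee_pos: [475.9, 0.4, 62.7]
orientation: [-1.988, -2.425, -0.009]
ft_force: [0.2, -0.8, -2.9]
width: 25.5
grasp_force: 30.0
```

```bash
python3 avg.py 4; python3 look.py
```

```text
std [2.380e-02 4.610e-02 8.600e-03 1.000e-04 1.000e-04 0.000e+00 2.701e-01
 3.976e-01 4.723e-01 2.290e-02 1.360e-02 2.050e-02 1.000e-04 0.000e+00
 0.000e+00 0.000e+00 0.000e+00 0.000e+00]
t 23.0 nose [-5.27 75.17 81.96] grip [  -5.31 -129.33   82.07] yaw 11.29 pitch -0.0006 F [ 0.3 -0.4 -2.2] M [-0.18 -0.   -0.01] w 26.0 30.0
t 23.05 nose [-5.23 75.11 81.98] grip [  -5.31 -129.4    82.09] yaw 11.28 pitch -0.0005 F [ 0.8 -0.6 -2.3] M [-0.22  0.03  0.08] w 25.6 30.0
tool slope [ 0.9999 -0.001  -0.0145] [ 61.31   1.43 -26.28] 701
```

Emit:
jog_arm(commands=[[-1,[0.02,0,0.0002],[0,0,0]],[-1,[0.02,0,0.0002],[0,0,0]],[-1,[0.02,0,0.0002],[0,0,0]],[-1,[0.02,0,0.0002],[0,0,0]],[-1,[0.02,0,0.0002],[0,0,0]],[-1,[0.02,0,0.0002],[0,0,0]],[-1,[0,0,0],[0,0,0]],[-1,[0,0,0],[0,0,0]]])

```text
t: 23.9
ee_pos: [473.6, 12.1, 62.7]
orientation: [-1.989, -2.425, -0.009]
ft_force: [0.3, 0.5, -2.5]
width: 26.0
grasp_force: 30.0
```

```bash
python3 avg.py 4
```

```text
std [1.600e-02 3.370e-02 8.500e-03 1.000e-04 1.000e-04 0.000e+00 5.874e-01
 5.918e-01 2.649e-01 1.020e-02 2.360e-02 1.100e-02 1.000e-04 0.000e+00
 0.000e+00 0.000e+00 0.000e+00 0.000e+00]
t 24.05 nose [-5.26 87.16 81.94] grip [  -5.3  -117.35   82.05] yaw 11.29 pitch -0.0006 F [ 0.3 -0.5 -2.3] M [-0.18  0.02  0.03] w 25.8 30.0
```

Emit:
jog_arm(commands=[[-1,[0.02,0,0.0002],[0,0,0]],[-1,[0.02,0,0.0002],[0,0,0]],[-1,[0.015,0,0.0002],[0,0,0]],[-1,[0.01,0,0],[0,0,0]],[-1,[0.01,0,0],[0,0,0]],[-1,[0,0,0],[0,0,0]],[-1,[0,0,0],[0,0,0]]])

```text
t: 24.8
ee_pos: [472.1, 19.4, 62.7]
orientation: [-1.989, -2.425, -0.009]
ft_force: [-0.2, -0.7, -2.1]
width: 25.6
grasp_force: 30.0
```

```bash
python3 avg.py 4
```

```text
std [0.0057 0.0208 0.0101 0.     0.     0.     0.4616 0.2694 0.3271 0.018
 0.0197 0.0318 0.     0.     0.     0.     0.     0.    ]
t 24.95 nose [-5.26 94.66 81.94] grip [  -5.32 -109.85   82.05] yaw 11.28 pitch -0.0005 F [ 0.1 -0.6 -2.4] M [-0.16 -0.   -0.02] w 25.8 30.0
```

Emit:
jog_arm(commands=[[-1,[0.01,0,0],[0,0,0]],[-1,[0.01,0,0],[0,0,0]],[-1,[0,0,0],[0,0,0]],[-1,[0,0,0],[0,0,0]]])

```text
t: 25.4
ee_pos: [471.7, 21.4, 62.7]
orientation: [-1.989, -2.425, -0.009]
ft_force: [-0.8, 0.1, -1.0]
width: 26.2
grasp_force: 30.0
```

```bash
python3 avg.py 4
```

```text
std [1.360e-02 1.280e-02 6.200e-03 0.000e+00 1.000e-04 0.000e+00 3.753e-01
 6.300e-01 4.654e-01 2.930e-02 5.600e-03 4.770e-02 0.000e+00 0.000e+00
 0.000e+00 0.000e+00 0.000e+00 0.000e+00]
t 25.55 nose [-5.28 96.68 81.96] grip [  -5.32 -107.82   82.07] yaw 11.29 pitch -0.0005 F [-0.3  0.3 -1.7] M [-0.19  0.02 -0.02] w 25.5 30.0
```

Nothing felt yet; step 1 mm at a time until the collar meets the disc.

Emit:
jog_arm(commands=[[-1,[0.01,0,0],[0,0,0]],[-1,[0,0,0],[0,0,0]],[-1,[0,0,0],[0,0,0]]])

```text
t: 25.9
ee_pos: [471.6, 22.0, 62.7]
orientation: [-1.989, -2.425, -0.008]
ft_force: [0.7, -4.5, -1.9]
width: 25.8
grasp_force: 30.0
```

```bash
python3 avg.py 4
```

```text
std [1.220e-02 7.400e-03 8.000e-03 1.000e-04 1.000e-04 0.000e+00 3.262e-01
 4.967e-01 3.286e-01 4.860e-02 2.170e-02 9.100e-03 0.000e+00 0.000e+00
 0.000e+00 0.000e+00 0.000e+00 0.000e+00]
t 26.05 nose [-5.22 97.32 81.9 ] grip [  -5.23 -107.19   82.11] yaw 11.3 pitch -0.0011 F [-0.3 -5.  -1.9] M [-1.09 -0.09  0.05] w 25.4 30.0
```

Emit:
jog_arm(commands=[[-1,[0.008,0,0],[0,0,0]],[-1,[0,0,0],[0,0,0]],[-1,[0,0,0],[0,0,0]]])

```text
t: 26.4
ee_pos: [471.7, 22.0, 62.7]
orientation: [-1.989, -2.427, -0.008]
ft_force: [1.5, -11.1, -2.2]
width: 25.9
grasp_force: 30.0
```

```bash
python3 avg.py 4
```

```text
std [0.0174 0.0077 0.0078 0.     0.     0.     0.756  0.51   0.1378 0.0096
 0.0318 0.0079 0.     0.     0.     0.     0.     0.    ]
t 26.55 nose [-5.31 97.38 81.7 ] grip [  -5.22 -107.13   82.13] yaw 11.33 pitch -0.0021 F [ -1.5 -10.7  -2. ] M [-2.1  -0.12  0.02] w 25.7 30.0
```

The collar is home: contact at y ≈ 97.3 against 97 expected, with axial force rising to 11 N. I'll relax the push, ease down, then release.

Emit:
jog_arm(commands=[[-1,[-0.012,0,0.003],[0,0,0]],[-1,[0,0,0.003],[0,0,0]],[-1,[0,0,0],[0,0,0]],[-0.3,[0,0,0],[0,0,0]],[-0.2,[0,0,0],[0,0,0]],[0,[0,0,0],[0,0,0]],[0.5,[0,0,0],[0,0,0]],[1,[0,0,0],[0,0,0]],[1,[0,0,0],[0,0,0]],[1,[0,0,0],[0,0,0]]])

```text
t: 27.6
ee_pos: [471.6, 22.0, 62.1]
orientation: [-1.989, -2.425, -0.009]
ft_force: [0.4, -1.1, -1.7]
width: 71.8
grasp_force: 0.0
```

Emit:
jog_arm(commands=[[1,[0,0,0],[0,0,0]],[1,[0,0,0],[0,0,0]],[1,[0,0,-0.1],[0,0,0]],[1,[0,0,-0.25],[0,0,0]],[1,[-0.1,0,-0.3],[0,0,0]],[1,[-0.2,0,-0.3],[0,0,0]],[1,[-0.3,0,-0.3],[0,0,0]],[1,[-0.3,0,-0.2],[0,0,0]],[1,[0,0,0],[0,0,0]],[1,[0,0,0],[0,0,0]]])

```text
t: 28.6
ee_pos: [489.2, -67.7, 206.8]
orientation: [-1.991, -2.423, -0.01]
ft_force: [0.2, 0.5, 0.3]
width: 87.9
grasp_force: 0.0
```

```bash
python3 - <<'E'
from workcell import *
from h import *
o=get_obs(); print(o["t"],o["ee_pos"],o["ft_force"])
d=get_image("wrist"); cv2.imwrite("pics/w5.png",d["image"]); P=cloud(d,tool(o)@d["mount"]); hsv=cv2.cvtColor(d["image"],cv2.COLOR_BGR2HSV)
s,xs=axes(); L=P-C; y=L@s; x=L@xs; z=P[...,2]
m=(abs(x)<20)&(z>91)&(z<102)&(y>-95)&(y<-50); print(np.histogram(y[m],bins=np.arange(-95,-49,2)))
k=(abs(x)<25)&(z>86)&(z<99)&(y>-170)&(y<-85); c,v=line(P[k]); print(k.sum(),(c-C)@xs,c,np.degrees(np.arctan2(-v[0],v[1])),v)
E
```

```text
28.6 [489.17303901 -67.67340478 206.84043319] [0.19836839 0.50788627 0.27999649]
(array([ 92,  93,  91,  96,  95,  98,  84, 105, 118, 105, 113, 206,  86,
        81,  83,  81,  86,  56,   0,   0,   0, 139]), array([-95, -93, -91, -89, -87, -85, -83, -81, -79, -77, -75, -73, -71,
       -69, -67, -65, -63, -61, -59, -57, -55, -53, -51]))
3801 -5.841301122837742 [474.77909829   3.20814352  93.70653643] -168.49401429307733 [ 0.19946963 -0.97990056 -0.00260011]
```

View pics/w5.png

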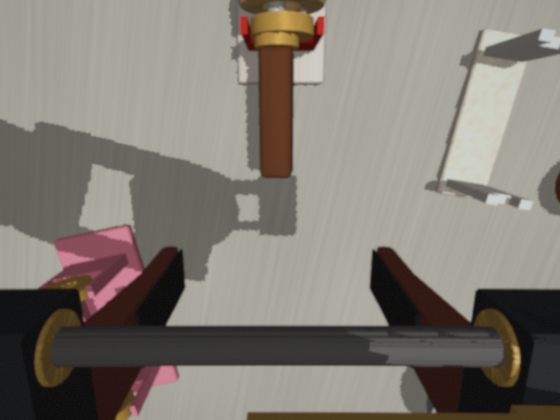

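The collar sits flush against the first disc (about (275,40)) and the spit is level and aligned. The gripper is open and clear, so I'm handing in.

```bash
python3 -c "
from workcell import *
print(close_job())"
```

```text
the job is handed in; nothing more can be done
None
```

The spit is threaded through both discs and the core with its collar home against the first disc, let go, and handed in; the hand-in returned no verdict.

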